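Tip the upturned saucer out of the drip tray and stand the hyacinth in it

ROBOT

A 7-joint arm with a two-finger parallel gripper is mounted at the origin on the work surface. World frame = base frame: x ahead of the robot, y to its left, z up, the work surface at z = 0. Lengths are in m, angles in degrees, forces in N, time in s.
With the tool pointing down it reaches from about 0.425 to 0.875 m from the base axis. Payload 4.7 kg.
Tool frame: the origin (TCP) lies at the very end of the fingers, on their centre line; the grasp point (between the pads) lies env.hold_point_z behind it (env.hold_point_z is the distance from the TCP to the grasp point, in m); z points along the fingers, y is the line along which they close (so a half turn about z gives the same grasp; the last joint's range is limited). The gripper opens to 87 mm and grips with 3 to 60 N. Pads are 19 mm wide; open, the fingers measure 117 mm over their backs; the gripper's body (75 mm by 190 mm) begins 51 mm behind the grasp point.
Start: joints at [-64.968, 18.392, -4.016, 83.108, 1.295, 78.541, -3.26], TCP at [0.267, 0.593, 0.223] pointing down, gripper open.
Joint ranges: [-163.93, 163.93], [-17.29, 119.83], [-79.2, 71.16], [3.27, 140.29], [-89.18, 269.18], [5.43, 117.66], [-154.24, 154.24]. Speed limits (degrees/s): [147.25, 147.25, 180, 180, 180, 180, 180].

INTERFACE

Orientations are given as [roll, pitch, yaw] about the fixed x, y, z axes, in that order (R = Rz(yaw) Ry(pitch) Rx(roll)).
In Python, from cell import env gives the robot as it stands.
- The arm moves only by the shell command python3 -m jog 'ROWS' [FORCE]. ROWS is JSON, a list of rows, each an object with "dp": the shift along the tool's x, y, z in cm, a list of three; "twist": the turn about the tool's z in degrees; "fingers": the opening, from 0 (shut) to 1 (fully open). A call has 1 to 8 rows; each row is the pose to reach, as a shift and turn from the pose commanded when the call began, along the tool's axes at that moment; what a row does not reach only later rows make up. A row lasts 1/8 s, in which the tool goes at most 62.5 mm and 10.7 degrees, less where a joint would pass 70% of its speed; a pose out of reach is approached as far as the arm can. A call with a gripper value outside its range is refused whole. The fingers move at their own pace and stop on an object; FORCE is the grip in N (left out, the last holds). Time passes only in rows, so rows that repeat a pose let the fingers close. It gives the time, the measured TCP pose, the force, the opening and the grip force at its end, in the units of the state.
- env.get_obs(): the state, without advancing time (a new reading comes with each control period).
- env.read_camera(name): name is "side" or "top"; returns a dict with "pixels" (480x640x3 uint8, blue, green, red), "depth" (480x640 float32, m along the optical axis (not along the pixel's ray), 0 where there is no reading), "fx", "fy", "cx", "cy" (pixels), "rvec" (rotation vector, rad) and "tvec" (3), from world to camera coordinates, as OpenCV has them. Camera axes: x right, y down, z forward; pixel columns grow to the right and rows downward; lengths in m; the calibration is good to about 2 mm. A picture is of the moment at which its call begins.
- env.sign_off(): hands the job in; it is judged then, once.
The state is a dict: "time_s": time; "qpos": joint angles; "joint_velocities": joint speeds; "effort": joint torques, N m; "tool_pos": TCP position; "tool_rot": TCP orientation; "force": force on the tool from outside, world axes, zero at the start; "wrist_torque": the same for the moment, N m; "grip_width": finger opening in m; "grasp_force": force on a finger pad.
Only numpy, scipy, OpenCV 4.12 (cv2) and the standard library are available. Lean on these libraries where they do the work, as an engineer would, in place of code of your own. Each camera call takes 0.05 s, during which the arm holds its last target. There are 200 camera calls.

TASK

The plant saucer lies upside down in the galvanised drip tray. Raise the tray by its pull with the back edge kept down on the bench, until the saucer slides to the back lip and tumbles over it onto the bench the right way up (let the tray turn it, not your fingers), and lay the tray flat on the bench again. Then set the hyacinth in the small round pot down in the middle of the saucer, upright, and leave everything else on the bench where it is.

Things in the scene. Friction and masses are not known exactly. Their poses are not given: they have to be found in the camera images.
- tray: Loose galvanised sheet drip tray, about 0.55 kg. Origin: centre of its underside, z up. 180 mm along x, 170 mm along y, sheet 3 mm. Side and back (+y) lips upright, 14 mm high; front panel (-y, to the robot's right) 40 mm high, with a bar pull. Raised to 75-90 degrees on its back edge, it lets the saucer topple over the back lip, to rest on the bench just beyond.
- tray_pull (a point): Middle of the bar pull: round steel bar 10 mm thick along the tray's x, 82 mm clear between its standoffs, at (0, -127, 30) mm in the tray's frame: 42 mm in front of the front panel, 30 mm above the bench when flat. Held lightly it turns between the fingers as the tray tilts, so the gripper can stay upright. Axes as the tray's.
- tray_back (a point): Middle of the outer bottom edge of the tray's back, at (0, 85, 0) mm in the tray's frame: the edge on which the tray is tipped.
- saucer: Loose round brown plastic saucer, 22 mm high, 120 mm across the rim, 92 mm across the base, wall and floor 4 mm, inner floor 84 mm across. Origin: centre of its underside; z points to the open side. At the start it lies rim down in the tray (z down, origin 25 mm above the bench), up to 3 cm off its middle, too wide to be gripped.
- hyacinth: Loose small round black pot with a hyacinth, about 0.22 kg. Origin: centre of the pot's underside, z up. Pot 62 mm high, 52 mm across at the foot, collar 66 mm across from 50 to 62 mm height; the plant stays within 24 mm of the axis, up to 108 mm height. On the bench at the robot's left, with the square pot and the grass bowl, in any of three places.
- narcissus: Loose square black pot, 64 mm wide, 62 mm high, with short narcissus shoots (to 108 mm). Origin: centre of its underside. To be left alone.
- grass_bowl: Loose low round black bowl, 100 mm across, 42 mm high, with grass to about 92 mm. Origin: centre of its underside. To be left alone.
- trowel: Loose hand trowel lying at the robot's right, about 280 mm long along its x, 35 mm high. Origin: on the bench near its middle. To be left alone.
- sprayer: Loose white spray bottle, 72 mm across, 190 mm high, at the back of the bench on the left. Origin: centre of its underside. To be left alone.
- label_pot: Loose clay pot with plant labels, 72 mm across, about 135 mm high, at the back of the bench on the right. Origin: centre of its underside. To be left alone.
- pot_stack: Loose stack of clay pots, 90 mm across, 117 mm high, near the robot on the right. Origin: centre of its underside. To be left alone.

How it is judged:
By the outcome, as a careful person would: the job done as asked, in the order asked, and still so for the second after the job is handed in, with the robot touching nothing.
It also fails if it takes over 64 s, if anything falls off the work surface, if the arm or the gripper's body presses on something with over 40 N, if the wrist force passes 120 N, or if a joint passes its speed limit or range.

## Working session

There is one attempt and no reset: what is moved stays moved. The work goes in short steps, Python scripts to look and compute and a shell command to move; the robot and the scene stay as the last step left them, time stands still between calls to the robot, and variables do not carry over. Pictures are saved under pics/ and viewed, at most 10 in all, crops included, and the job is handed in when it is done.

```bash
ls; mkdir -p pics; cat > h.py <<'E'
import numpy as np,cv2
from cell import env
def snap(n,tag):
    c=env.read_camera(n); cv2.imwrite(f'pics/{tag}.png',c['pixels']); np.savez(f'pics/{tag}.npz',**c); return c
def world(c,u,v,d=None):
    R=cv2.Rodrigues(np.array(c['rvec']))[0]; t=np.array(c['tvec']).ravel()
    if d is None: d=np.median(c['depth'][v-1:v+2,u-1:u+2])
    p=np.array([(u-c['cx'])/c['fx']*d,(v-c['cy'])/c['fy']*d,d]); return R.T@(p-t)
def ray(c,u,v,z):
    R=cv2.Rodrigues(np.array(c['rvec']))[0]; t=np.array(c['tvec']).ravel()
    o=-R.T@t; r=R.T@np.array([(u-c['cx'])/c['fx'],(v-c['cy'])/c['fy'],1]); return o+r*(z-o[2])/r[2]
E
python3 - <<'E'
from h import *
for n in('top','side'):
    c=snap(n,n+'0'); R=cv2.Rodrigues(np.array(c['rvec']))[0]; print(n,-R.T@np.array(c['tvec']).ravel(),R.round(2).tolist())
o=env.get_obs(); print(o['tool_pos'],o['tool_rot'],o['time_s'],o['grip_width'],env.hold_point_z)
E
```

```text
pics
top [ 0.2073155  -0.0501672   1.40405903] [[-0.03, -1.0, -0.0], [-0.98, 0.03, -0.2], [0.2, -0.0, -0.98]]
side [ 0.36704664 -0.86729516  0.96780546] [[0.99, -0.17, -0.01], [-0.13, -0.73, -0.67], [0.11, 0.66, -0.74]]
[0.26655783 0.59228089 0.22156591] [-1.79900455e+02  6.60829042e-03  1.55775375e+02] 0.1 0.0870152053489474 0.0187
```

View pics/top0.png

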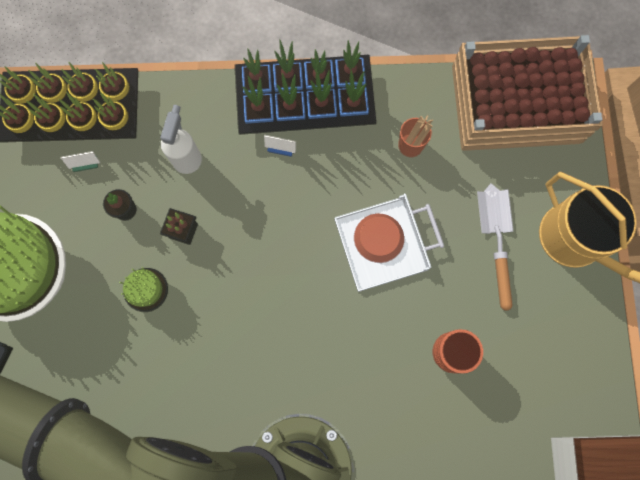

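View pics/side0.png

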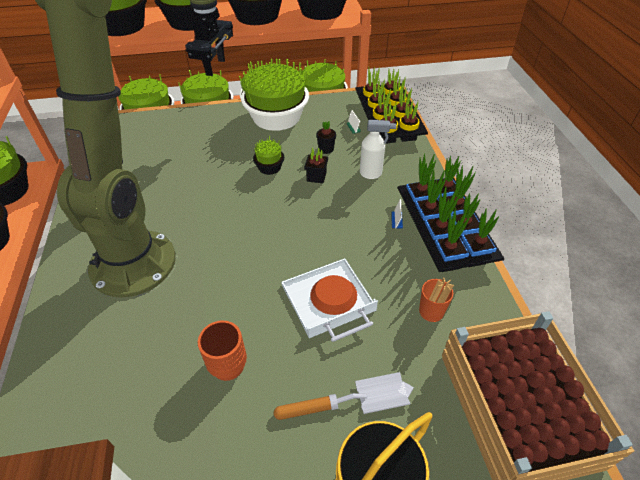

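The top view shows the tray centred near (383,243) with its pull at about (433,228) and the saucer at (379,238). The hyacinth (round pot) is at (119,204), the square pot at (179,226) and the grass bowl at (145,289). I'll look at enlarged crops next.

```bash
python3 - <<'E'
from h import *
a=cv2.imread('pics/top0.png');b=cv2.imread('pics/side0.png')
k=lambda i,u,v,w,h,s:cv2.resize(i[v:v+h,u:u+w],None,fx=s,fy=s,interpolation=cv2.INTER_CUBIC)
top=np.hstack([k(a,325,185,130,115,3),k(b,270,250,130,115,3)])
bot=np.hstack([k(a,90,170,130,80,3),k(b,270,110,130,80,3)])
cv2.imwrite('pics/crop0.png',np.vstack([top,bot]))
E
```

```text
(no output)
```

View pics/crop0.png

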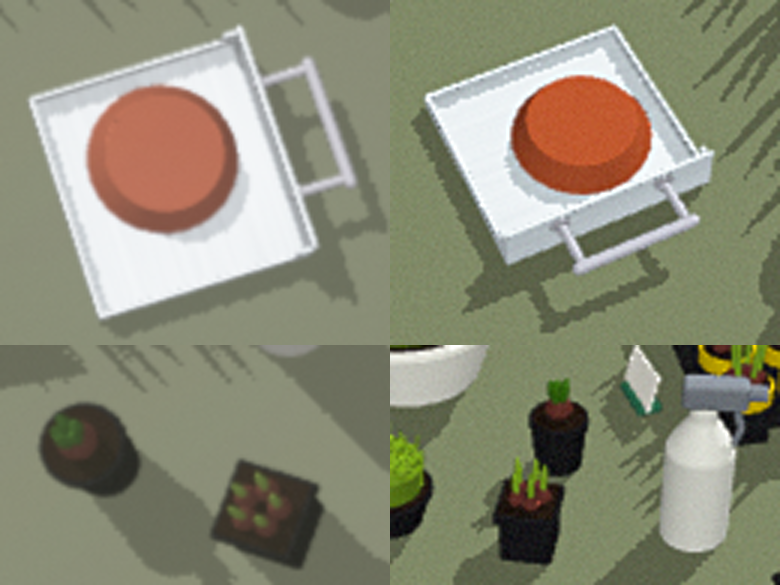

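Crop: in top-view pixels the bar ends are (428.7,206.7) and (441.7,246), and the back lip corners are (335.7,217.7) and (358.3,291). In side-view pixels the bar ends are (372,323.3) and (333.3,339.3), and the back corners are (345.3,259.3) and (282.7,281.7). The hyacinth collar is at (118.3,204) in the top view and (326,135.7) in the side view.

```bash
cat >> h.py <<'E'
def tri(a,pa,b,pb):
    P=[]
    for c in(a,b):
        K=np.array([[c['fx'],0,c['cx']],[0,c['fy'],c['cy']],[0,0,1]],float)
        P.append(K@np.hstack([cv2.Rodrigues(np.array(c['rvec']))[0],np.array(c['tvec']).reshape(3,1)]))
    X=cv2.triangulatePoints(P[0],P[1],np.array(pa,float).T,np.array(pb,float).T); return (X[:3]/X[3]).T
E
python3 - <<'E'
from h import *
a=np.load('pics/top0.npz');b=np.load('pics/side0.npz')
X=tri(a,[(428.7,206.7),(441.7,246),(335.7,217.7),(358.3,291),(118.3,204)],b,[(372,323.3),(333.3,339.3),(345.3,259.3),(282.7,281.7),(326,135.7)])
print(X.round(4))
m=X[:2].mean(0); bk=X[2:4].mean(0); d=bk-m; e=X[0]-X[1]; f=X[2]-X[3]
print('pull',m,'back',bk,'dist',np.hypot(*d[:2]),'dir',np.degrees(np.arctan2(d[1],d[0])),'xdirs',np.degrees(np.arctan2(e[1],e[0])),np.degrees(np.arctan2(f[1],f[0])))
for uv in[(118,204),(179,226),(145,289)]: print(world(a,*uv),ray(a,*uv,.06))
# saucer top contour
hsv=cv2.cvtColor(a['pixels'],cv2.COLOR_BGR2HSV);print('saucer',ray(a,379,237,.014))
E
```

```text
[[ 0.5732 -0.3105  0.0303]
 [ 0.4792 -0.3345  0.028 ]
 [ 0.5572 -0.0955  0.0112]
 [ 0.3843 -0.1408  0.0116]
 [ 0.5943  0.4006  0.0514]]
pull [ 0.5262278  -0.32253853  0.0291201 ] back [ 0.47079011 -0.11813968  0.01139318] dist 0.21178344932353782 dir 105.17487305867739 xdirs 14.319866942465568 14.672121622543832
[0.58541249 0.39218649 0.07830829] [0.59063391 0.39829528 0.06      ]
[0.53239745 0.25645689 0.07127697] [0.53514804 0.25905131 0.06      ]
[0.39185633 0.32604689 0.08008376] [0.39465568 0.33175379 0.06      ]
saucer [ 0.50615885 -0.19403932  0.014     ]
```

```bash
cat >> h.py <<'E'
from scipy.spatial.transform import Rotation as Ro
def dp(*targets):
    o=env.get_obs(); R=Ro.from_euler('xyz',o['tool_rot'],degrees=True).as_matrix()
    print('t',round(o['time_s'],2),'pos',np.round(o['tool_pos'],4),'rot',np.round(o['tool_rot'],1),'F',np.round(o['force'],1),'w',round(o['grip_width'],4),'g',round(o['grasp_force'],1))
    for t in targets: print(t,'->',np.round(R.T@(np.array(t[:3])-o['tool_pos'])*100,2), 'twist',round((o['tool_rot'][2]-t[3]+180)%360-180,1) if len(t)>3 else '')
E
python3 - <<'E'
from h import *
dp((.45,.35,.24,100),(.52,.15,.24,60),(.54,-.1,.24,15),(.526,-.3225,.15,15))
E
```

```text
t 0.1 pos [0.2666 0.5923 0.2216] rot [-179.9    0.   155.8] F [ 0.2  0.1 -1. ] w 0.087 g 0.0
(0.45, 0.35, 0.24, 100) -> [-26.67 -14.57  -1.82] twist 55.8
(0.52, 0.15, 0.24, 60) -> [-41.26 -29.94  -1.79] twist 95.8
(0.54, -0.1, 0.24, 15) -> [-53.34 -51.92  -1.75] twist 140.8
(0.526, -0.3225, 0.15, 15) -> [-61.19 -72.77   7.29] twist 140.8
```

```bash
python3 -m jog '[{"dp":[-5,-3,-2],"twist":10,"fingers":0.4},{"dp":[-11,-6,-3],"twist":20,"fingers":0.4},{"dp":[-16,-9,-3],"twist":30,"fingers":0.4},{"dp":[-21,-12,-3],"twist":40,"fingers":0.4},{"dp":[-27,-15,-3],"twist":50,"fingers":0.4},{"dp":[-31,-19,-3],"twist":60,"fingers":0.4},{"dp":[-36,-23,-3],"twist":70,"fingers":0.4},{"dp":[-40,-27,-3],"twist":80,"fingers":0.4}]' 10
python3 - <<'E'
from h import *
dp((.54,-.05,.24,45),(.526,-.3225,.15,15),(.526,-.3225,.10,15))
E
```

```text
time_s: 1.1
tool_pos: [0.5214, 0.1801, 0.2522]
tool_rot: [180.0, 0.0, 75.4]
force: [0.6, 0.4, 0.7]
grip_width: 0.0352
grasp_force: 0.0
t 1.1 pos [0.5214 0.1801 0.2522] rot [180.    0.   75.4] F [0.6 0.4 0.7] w 0.0352 g 0.0
(0.54, -0.05, 0.24, 45) -> [-21.8    7.6    1.23] twist 30.4
(0.526, -0.3225, 0.15, 15) -> [-48.52  13.11  10.24] twist 60.4
(0.526, -0.3225, 0.1, 15) -> [-48.52  13.11  15.24] twist 60.4
```

```bash
python3 -m jog '[{"dp":[-6,2,0],"twist":9,"fingers":0.4},{"dp":[-12,4,0],"twist":18,"fingers":0.4},{"dp":[-18,6,1],"twist":27,"fingers":0.4},{"dp":[-24,7.5,2],"twist":36,"fingers":0.4},{"dp":[-30,9,4],"twist":45,"fingers":0.4},{"dp":[-36,10.5,7],"twist":54,"fingers":0.4},{"dp":[-42,12,10],"twist":60.4,"fingers":0.4},{"dp":[-47.5,13.1,13],"twist":60.4,"fingers":0.4}]'
python3 - <<'E'
from h import *
c=snap('side','s1');a=snap('top','t1')
k=lambda i,u,v,w,h,s:cv2.resize(i[v:v+h,u:u+w],None,fx=s,fy=s,interpolation=cv2.INTER_CUBIC)
cv2.imwrite('pics/c1.png',np.hstack([k(a['pixels'],325,170,130,130,3),k(c['pixels'],280,220,130,130,3)]))
dp((.526,-.3225,.05,15),(.526,-.3225,.011,15))
E
```

```text
time_s: 2.1
tool_pos: [0.5318, -0.2946, 0.1305]
tool_rot: [180.0, -0.0, 15.4]
force: [0.5, -0.3, 0.0]
grip_width: 0.0351
grasp_force: 0.0
t 2.2 pos [ 0.5262 -0.3004  0.1277] rot [179.9   0.5  14.8] F [-1.4 -0.3  0.2] w 0.0345 g 0.0
(0.526, -0.3225, 0.05, 15) -> [-0.52  2.12  7.78] twist -0.2
(0.526, -0.3225, 0.011, 15) -> [-0.48  2.12 11.68] twist -0.2
```

View pics/c1.png

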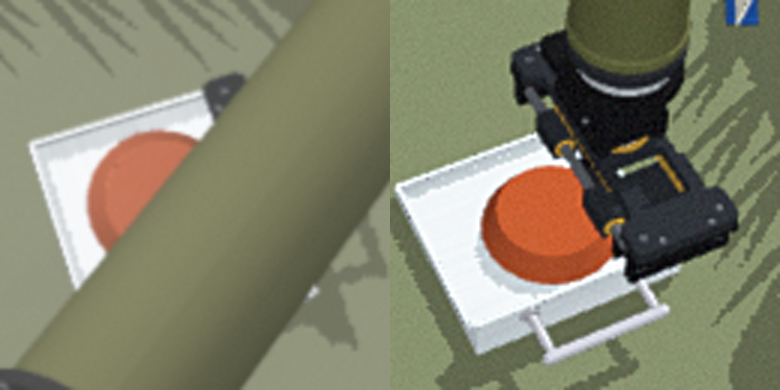

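The side view shows the gripper above and behind the bar, which runs from about (540,355) to (660,310) in the crop. The tray is unmoved. I'll continue forward, then down.

```bash
python3 -m jog '[{"dp":[0,1.1,1],"twist":0,"fingers":0.4},{"dp":[-0.2,2.1,2],"twist":0,"fingers":0.4},{"dp":[-0.4,2.1,4],"twist":0,"fingers":0.4},{"dp":[-0.4,2.1,5],"twist":0,"fingers":0.4},{"dp":[-0.4,2.1,5],"twist":0,"fingers":0.4}]'
python3 - <<'E'
from h import *
dp((.526,-.3225,.011,15))
E
```

```text
time_s: 2.82
tool_pos: [0.5329, -0.3134, 0.0802]
tool_rot: [-179.9, 0.1, 15.4]
force: [-0.0, 0.3, 0.3]
grip_width: 0.0349
grasp_force: 0.0
t 2.83 pos [ 0.5329 -0.3134  0.0802] rot [-1.799e+02  1.000e-01  1.540e+01] F [-0.   0.3  0.3] w 0.0349 g 0.0
(0.526, -0.3225, 0.011, 15) -> [-0.9   0.71  6.92] twist 0.4
```

```bash
python3 -m jog '[{"dp":[-0.9,0.7,0],"twist":0.4,"fingers":0.4},{"dp":[-0.9,0.7,2],"twist":0.4,"fingers":0.4},{"dp":[-0.9,0.7,4.5],"twist":0.4,"fingers":0.4},{"dp":[-0.9,0.7,6.9],"twist":0.4,"fingers":0.4},{"dp":[-0.9,0.7,6.9],"twist":0.4,"fingers":0.4}]'
python3 - <<'E'
from h import *
dp((.526,-.3225,.011,15))
E
```

```text
time_s: 3.45
tool_pos: [0.5247, -0.3227, 0.0098]
tool_rot: [-179.8, 0.2, 15.0]
force: [-0.1, 0.4, 0.2]
grip_width: 0.0349
grasp_force: 0.0
t 3.45 pos [ 0.5247 -0.3227  0.0098] rot [-179.8    0.2   15. ] F [-0.1  0.4  0.2] w 0.0349 g 0.0
(0.526, -0.3225, 0.011, 15) -> [ 0.13  0.02 -0.12] twist -0.0
```

```bash
python3 -m jog '[{"dp":[0,0,0],"twist":0,"fingers":0},{"dp":[0,0,0],"twist":0,"fingers":0},{"dp":[0,0,0],"twist":0,"fingers":0},{"dp":[0,0,0],"twist":0,"fingers":0}]' 12
python3 - <<'E'
from h import *
o=env.get_obs();p=o['tool_pos'];a=np.radians(104.8);d=np.array([np.cos(a),np.sin(a)])
dp()
R=.2141
for th in(0,15,30,45,55,65,75,82,88):
    q=np.radians(th+8.05); s=.212-R*np.cos(q); h=R*np.sin(q)-.030
    dp((p[0]+d[0]*s,p[1]+d[1]*s,p[2]+h,15)) if th==0 else print(th,'y',round(-s*100,2),'z',round(-h*100,2))
E
```

```text
time_s: 3.95
tool_pos: [0.5267, -0.3221, 0.0131]
tool_rot: [-179.8, -0.0, 15.0]
force: [-2.5, 4.8, 4.8]
grip_width: 0.0096
grasp_force: 12.0
t 3.95 pos [ 0.5267 -0.3221  0.0131] rot [-179.8   -0.    15. ] F [-2.5  4.8  4.8] w 0.0096 g 12.0
t 3.95 pos [ 0.5267 -0.3221  0.0131] rot [-179.8   -0.    15. ] F [-2.5  4.8  4.8] w 0.0096 g 12.0
(np.float64(0.5267373976379833), np.float64(-0.32211016940523235), np.float64(0.013107796654919464), 15) -> [ 0. -0.  0.] twist 0.0
15 y -1.5 z -5.38
30 y -4.34 z -10.2
45 y -8.33 z -14.11
55 y -11.5 z -16.08
65 y -14.96 z -17.48
75 y -18.61 z -18.25
82 y -21.22 z -18.41
88 y -23.46 z -18.29
```

```bash
python3 -m jog '[{"dp":[0,-0.2,-1.1],"twist":0,"fingers":0},{"dp":[0,-0.4,-2.2],"twist":0,"fingers":0},{"dp":[0,-0.8,-3.5],"twist":0,"fingers":0},{"dp":[0,-1.2,-4.6],"twist":0,"fingers":0},{"dp":[0,-1.5,-5.4],"twist":0,"fingers":0},{"dp":[0,-2.1,-6.7],"twist":0,"fingers":0},{"dp":[0,-2.8,-8.0],"twist":0,"fingers":0},{"dp":[0,-3.5,-9.0],"twist":0,"fingers":0}]'
python3 - <<'E'
from h import *
c=snap('side','s2');dp()
E
```

```text
time_s: 4.95
tool_pos: [0.5177, -0.2905, 0.1038]
tool_rot: [179.9, -0.1, 15.0]
force: [1.1, -2.3, -3.4]
grip_width: 0.0094
grasp_force: 12.0
t 5.0 pos [ 0.5183 -0.2897  0.1049] rot [ 1.799e+02 -1.000e-01  1.500e+01] F [-0.  -0.3 -2.4] w 0.0093 g 12.0
```

View pics/s2.png

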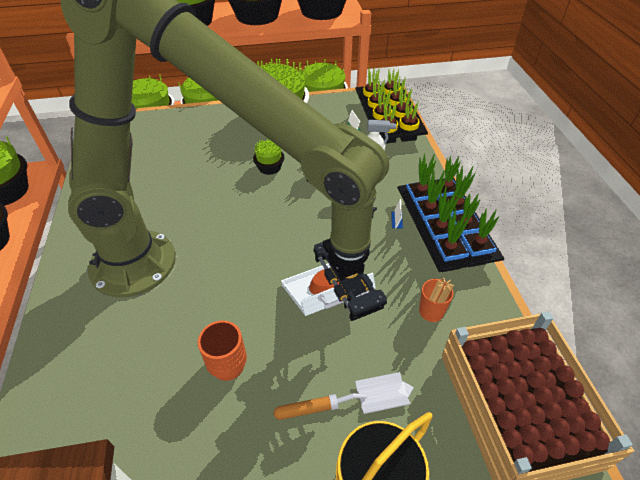

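The side view shows the tray tilted about 26°, with its back edge still on the bench near (283,285). I'll keep raising it to about 55°.

```bash
python3 -m jog '[{"dp":[0,-0.9,-1.2],"twist":0,"fingers":0},{"dp":[0,-1.8,-2.3],"twist":0,"fingers":0},{"dp":[0,-2.8,-3.4],"twist":0,"fingers":0},{"dp":[0,-3.8,-4.3],"twist":0,"fingers":0},{"dp":[0,-4.8,-5.1],"twist":0,"fingers":0},{"dp":[0,-5.9,-5.9],"twist":0,"fingers":0},{"dp":[0,-7.0,-6.5],"twist":0,"fingers":0},{"dp":[0,-8.0,-7.1],"twist":0,"fingers":0}]'
python3 -m jog '[{"dp":[0,-0.9,-0.4],"twist":0,"fingers":0},{"dp":[0,-1.8,-0.8],"twist":0,"fingers":0},{"dp":[0,-2.7,-1.1],"twist":0,"fingers":0},{"dp":[0,-3.5,-1.4],"twist":0,"fingers":0},{"dp":[0,-4.4,-1.7],"twist":0,"fingers":0},{"dp":[0,-5.3,-1.9],"twist":0,"fingers":0},{"dp":[0,-6.2,-2.05],"twist":0,"fingers":0},{"dp":[0,-7.1,-2.15],"twist":0,"fingers":0}]'
python3 - <<'E'
from h import *
c=snap('side','s3');dp()
i=c['pixels'][180:340,240:420];cv2.imwrite('pics/c3.png',cv2.resize(i,None,fx=3,fy=3))
E
```

```text
time_s: 6.0
tool_pos: [0.4973, -0.2134, 0.1753]
tool_rot: [179.9, -0.1, 15.0]
force: [0.3, -4.5, 3.5]
grip_width: 0.0095
grasp_force: 12.0
time_s: 7.0
tool_pos: [0.4782, -0.1436, 0.1967]
tool_rot: [-180.0, -0.0, 15.0]
force: [-3.2, -2.5, 8.4]
grip_width: 0.0095
grasp_force: 12.0
t 7.05 pos [ 0.478  -0.1422  0.1968] rot [-179.9   -0.    15.1] F [-4.2 -1.6 10.9] w 0.0095 g 12.0
```

View pics/c3.png

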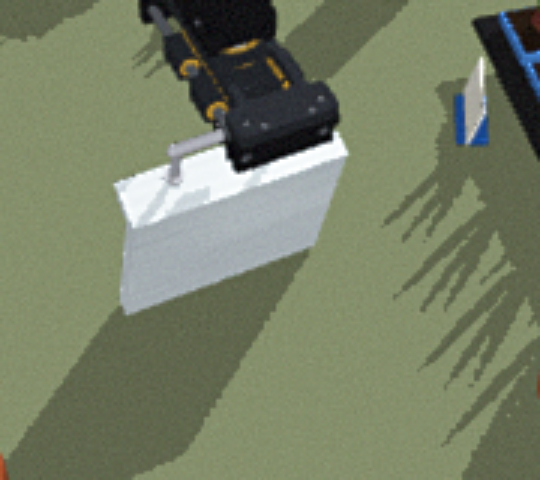

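The crop shows the tray at about 72° with its back edge on the bench, and the saucer hidden behind it. I'll go slowly to about 85°.

```bash
python3 -m jog '[{"dp":[0,-0.5,-0.2],"twist":0,"fingers":0},{"dp":[0,-1.0,-0.3],"twist":0,"fingers":0},{"dp":[0,-1.5,-0.35],"twist":0,"fingers":0},{"dp":[0,-2.0,-0.35],"twist":0,"fingers":0},{"dp":[0,-2.5,-0.35],"twist":0,"fingers":0},{"dp":[0,-3.0,-0.35],"twist":0,"fingers":0},{"dp":[0,-3.4,-0.35],"twist":0,"fingers":0},{"dp":[0,-3.8,-0.35],"twist":0,"fingers":0}]'
python3 - <<'E'
from h import *
c=snap('side','s4');a=snap('top','t4');dp()
for n,c in(('s',c),('t',a)):
    h=cv2.cvtColor(c['pixels'],cv2.COLOR_BGR2HSV);m=cv2.inRange(h,(2,100,60),(12,230,255))
    k,_,st,ce=cv2.connectedComponentsWithStats(m)
    for i in range(1,k):
        if st[i,4]>60: print(n,st[i],ce[i].round(0),np.round(ray(c,*ce[i],.02),3))
E
```

```text
time_s: 8.05
tool_pos: [0.4685, -0.1069, 0.1981]
tool_rot: [-180.0, 0.0, 15.0]
force: [-2.1, -0.7, -0.7]
grip_width: 0.0095
grasp_force: 12.0
t 8.15 pos [ 0.4685 -0.1066  0.1981] rot [-180.    0.   15.] F [-2.4 -1.  -0.1] w 0.0091 g 12.0
s [213   0  25  20 320] [224.   9.] [0.294 1.57  0.02 ]
s [  257     0   383   195 26631] [505.  52.] [1.458 0.902 0.02 ]
s [  42   27  178   85 5408] [112.  65.] [-0.178  1.082  0.02 ]
s [222  71  18  11 111] [230.  76.] [0.298 0.906 0.02 ]
s [  0  80  21  49 370] [  5. 103.] [-0.538  0.858  0.02 ]
s [   0  129   62  240 5366] [ 24. 241.] [-0.294  0.115  0.02 ]
s [475 235  13   9  70] [481. 239.] [ 0.934 -0.097  0.02 ]
s [445 240  12   9  66] [450. 245.] [ 0.847 -0.101  0.02 ]
s [419 279  35  43 808] [433. 302.] [ 0.739 -0.271  0.02 ]
s [ 198  321   49   60 1427] [225. 356.] [ 0.237 -0.33   0.02 ]
s [  463   329   147   135 10694] [535. 396.] [ 0.871 -0.533  0.02 ]
s [   0  440  113   40 3350] [ 60. 463.] [-0.081 -0.502  0.02 ]
t [ 471   47  119   82 7909] [530.  88.] [ 0.864 -0.577  0.02 ]
t [ 70 107  18  15 116] [ 80. 116.] [0.826 0.512 0.02 ]
t [103 106  17  15 105] [112. 114.] [0.826 0.435 0.02 ]
t [  7 109  17  15 118] [ 16. 117.] [0.827 0.665 0.02 ]
t [ 39 108  18  15 121] [ 48. 116.] [0.827 0.588 0.02 ]
t [399 118  33  39 641] [411. 139.] [ 0.742 -0.282  0.02 ]
t [ 281  236   34   48 1020] [297. 263.] [ 0.45  -0.003  0.02 ]
t [ 433  329   51   44 1765] [458. 351.] [ 0.24  -0.355  0.02 ]
t [ 575  437   65   43 2498] [610. 458.] [ 0.006 -0.664  0.02 ]
```

```bash
python3 - <<'E'
import cv2,numpy as np
a=cv2.imread('pics/t4.png')[200:320,240:400];b=cv2.imread('pics/s4.png')[180:300,250:410]
cv2.imwrite('pics/c4.png',cv2.resize(np.hstack([a,b]),None,fx=2.5,fy=2.5,interpolation=cv2.INTER_CUBIC))
E
```

```text
(no output)
```

View pics/c4.png

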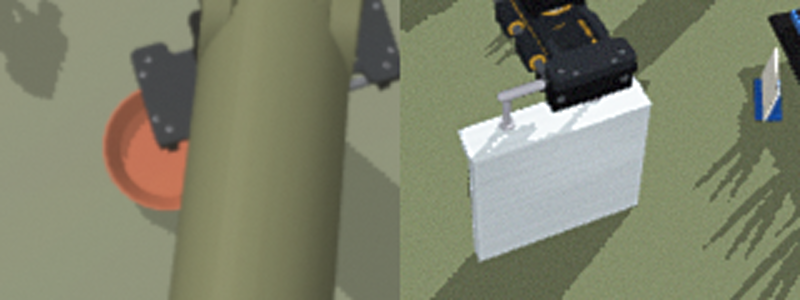

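The top crop shows the saucer at (150,150), right way up with its rim and inner floor visible, on the bench beyond the back lip. Now I'll lower the tray along the same path.

```bash
python3 -m jog '[{"dp":[0,1.0,0.0],"twist":0,"fingers":0},{"dp":[0,2.0,0.05],"twist":0,"fingers":0},{"dp":[0,3.0,0.2],"twist":0,"fingers":0},{"dp":[0,3.8,0.35],"twist":0,"fingers":0},{"dp":[0,5.6,0.7],"twist":0,"fingers":0},{"dp":[0,7.3,1.15],"twist":0,"fingers":0},{"dp":[0,9.1,1.8],"twist":0,"fingers":0},{"dp":[0,10.9,2.5],"twist":0,"fingers":0}]'
python3 -m jog '[{"dp":[0,1.0,0.6],"twist":0,"fingers":0},{"dp":[0,2.1,1.2],"twist":0,"fingers":0},{"dp":[0,3.2,2.0],"twist":0,"fingers":0},{"dp":[0,4.2,2.8],"twist":0,"fingers":0},{"dp":[0,5.2,3.7],"twist":0,"fingers":0},{"dp":[0,6.2,4.8],"twist":0,"fingers":0},{"dp":[0,7.1,5.9],"twist":0,"fingers":0},{"dp":[0,8.0,7.1],"twist":0,"fingers":0}]'
python3 -m jog '[{"dp":[0,0.7,1.0],"twist":0,"fingers":0},{"dp":[0,1.4,2.3],"twist":0,"fingers":0},{"dp":[0,2.0,3.6],"twist":0,"fingers":0},{"dp":[0,2.3,4.4],"twist":0,"fingers":0},{"dp":[0,2.7,5.5],"twist":0,"fingers":0},{"dp":[0,3.1,6.8],"twist":0,"fingers":0},{"dp":[0,3.3,7.8],"twist":0,"fingers":0},{"dp":[0,3.4,8.5],"twist":0,"fingers":0}]'
```

```text
time_s: 9.15
tool_pos: [0.4971, -0.2131, 0.1725]
tool_rot: [-180.0, -0.0, 15.0]
force: [0.2, 1.2, -4.2]
grip_width: 0.0094
grasp_force: 12.0
time_s: 10.15
tool_pos: [0.5178, -0.2903, 0.1016]
tool_rot: [-180.0, -0.0, 15.0]
force: [0.2, 1.1, -3.4]
grip_width: 0.0092
grasp_force: 12.0
time_s: 11.15
tool_pos: [0.5264, -0.3232, 0.0171]
tool_rot: [180.0, 0.0, 15.0]
force: [-3.8, 1.3, 9.7]
grip_width: 0.0092
grasp_force: 12.0
```

```bash
python3 -m jog '[{"dp":[0,0,0.1],"twist":0,"fingers":0},{"dp":[0,0,0.1],"twist":0,"fingers":0.15},{"dp":[0,0,0.1],"twist":0,"fingers":0.25},{"dp":[0,0,0.1],"twist":0,"fingers":0.4},{"dp":[0,0,0.1],"twist":0,"fingers":0.4},{"dp":[0,0,-2],"twist":0,"fingers":0.4},{"dp":[0,0,-5],"twist":0,"fingers":0.4},{"dp":[0,0,-9],"twist":0,"fingers":0.4}]'
python3 - <<'E'
from h import *
dp((.5,-.2,.22,30),(.52,.1,.24,75),(.58,.35,.24,120),(.59,.398,.15,120))
E
```

```text
time_s: 12.15
tool_pos: [0.526, -0.3228, 0.1091]
tool_rot: [-180.0, 0.0, 15.0]
force: [0.9, 0.2, -0.1]
grip_width: 0.0347
grasp_force: 0.0
t 12.15 pos [ 0.526  -0.3228  0.1091] rot [-180.    0.   15.] F [ 0.9  0.2 -0.1] w 0.0347 g 0.0
(0.5, -0.2, 0.22, 30) -> [  0.65 -12.54 -11.09] twist -15.0
(0.52, 0.1, 0.24, 75) -> [ 10.33 -41.   -13.09] twist -60.0
(0.58, 0.35, 0.24, 120) -> [ 22.58 -63.61 -13.09] twist -105.0
(0.59, 0.398, 0.15, 120) -> [ 24.79 -67.99  -4.09] twist -105.0
```

```bash
python3 -m jog '[{"dp":[0,0,-5],"twist":0,"fingers":0.4},{"dp":[0,-2,-10],"twist":-5,"fingers":0.6},{"dp":[2,-7.5,-13],"twist":-12,"fingers":1},{"dp":[4,-13.5,-13],"twist":-22,"fingers":1},{"dp":[6,-19.5,-13],"twist":-32,"fingers":1},{"dp":[8,-25.5,-13],"twist":-42,"fingers":1},{"dp":[10,-31.5,-13],"twist":-52,"fingers":1},{"dp":[12,-37.5,-13],"twist":-60,"fingers":1}]'
python3 - <<'E'
from h import *
from scipy.optimize import minimize
c={n:snap(n,n+'5') for n in('top','side')}
def proj(c,P): return cv2.projectPoints(np.array(P,float),np.array(c['rvec']),np.array(c['tvec']),np.array([[c['fx'],0,c['cx']],[0,c['fy'],c['cy']],[0,0,1]],float),None)[0][:,0]
t=np.linspace(0,2*np.pi,40,endpoint=False)
pts=np.vstack([np.c_[r*np.cos(t),r*np.sin(t),0*t+z] for r,z in((.026,0),(.033,.05),(.033,.062))])
box={'top':(95,180,145,230),'side':(305,115,350,160)}
M={n:(cv2.cvtColor(c[n]['pixels'],cv2.COLOR_BGR2HSV)[...,2]<60) for n in c}
def cost(p,ns):
    s=0
    for n in ns:
        x0,y0,x1,y1=box[n]; S=4
        hull=cv2.convexHull(((proj(c[n],pts+[p[0],p[1],0])-[x0,y0]+.5)*S).astype(np.int32))
        m=np.zeros(((y1-y0)*S,(x1-x0)*S),np.uint8);cv2.fillConvexPoly(m,hull,1)
        k=cv2.resize(M[n][y0:y1,x0:x1].astype(np.uint8),None,fx=S,fy=S,interpolation=0)
        s-=(m&k).sum()/(m|k).sum()
    return s
for ns in(['top'],['side'],['top','side']):
    r=minimize(cost,[.592,.399],args=(ns,),method='Nelder-Mead',options=dict(initial_simplex=[[.585,.395],[.6,.395],[.592,.41]]));print(ns,r.x,r.fun)
p=r.x
dp((p[0],p[1],.24,90),(p[0],p[1],.13,90),(p[0],p[1],.043,90))
E
```

```text
time_s: 13.15
tool_pos: [0.5451, 0.0653, 0.2394]
tool_rot: [179.9, -0.1, 75.2]
force: [0.2, -0.1, -0.1]
grip_width: 0.086
grasp_force: 0.0
['top'] [0.59005475 0.39256561] -0.4049580472921434
['side'] [0.59528047 0.39953676] -0.35371496562665256
['top', 'side'] [0.59394657 0.39906398] -0.7572342048183385
t 13.25 pos [0.5445 0.0733 0.2385] rot [-180.    -0.2   75.8] F [0.5 0.6 0.9] w 0.087 g 0.0
(np.float64(0.5939465677738189), np.float64(0.39906398475170146), 0.24, 90) -> [ 3.28e+01 -3.20e+00 -1.00e-02] twist -14.2
(np.float64(0.5939465677738189), np.float64(0.39906398475170146), 0.13, 90) -> [32.75 -3.2  10.99] twist -14.2
(np.float64(0.5939465677738189), np.float64(0.39906398475170146), 0.043, 90) -> [32.71 -3.2  19.69] twist -14.2
```

```bash
python3 -m jog '[{"dp":[5.5,-0.5,0],"twist":-3,"fingers":1},{"dp":[11,-1,0],"twist":-6,"fingers":1},{"dp":[17,-1.5,0],"twist":-9,"fingers":1},{"dp":[23,-2,0],"twist":-12,"fingers":1},{"dp":[29,-2.8,0],"twist":-14.2,"fingers":1},{"dp":[32.8,-3.2,2],"twist":-14.2,"fingers":1},{"dp":[32.8,-3.2,7],"twist":-14.2,"fingers":1},{"dp":[32.8,-3.2,10],"twist":-14.2,"fingers":1}]'
python3 -m jog '[{"dp":[0,0,0],"twist":0,"fingers":1},{"dp":[0,0,0],"twist":0,"fingers":1}]'
python3 - <<'E'
from h import *
dp((.594,.4,.043,90))
c=snap('side','s6');a=snap('top','t6')
k=lambda i,u,v,w,h,s:cv2.resize(i[v:v+h,u:u+w],None,fx=s,fy=s,interpolation=cv2.INTER_CUBIC)
cv2.imwrite('pics/c6.png',np.hstack([k(a['pixels'],240,170,200,150,2),k(c['pixels'],260,40,133,100,3)]))
E
```

```text
time_s: 14.25
tool_pos: [0.5986, 0.3886, 0.1359]
tool_rot: [-180.0, 0.1, 89.2]
force: [-0.1, -0.6, -0.2]
grip_width: 0.0872
grasp_force: 0.0
time_s: 14.5
tool_pos: [0.6003, 0.3891, 0.1401]
tool_rot: [179.8, -0.1, 89.1]
force: [-0.0, 0.2, 0.6]
grip_width: 0.0871
grasp_force: 0.0
t 14.5 pos [0.6003 0.3891 0.1401] rot [ 1.798e+02 -1.000e-01  8.910e+01] F [-0.   0.2  0.6] w 0.0871 g 0.0
(0.594, 0.4, 0.043, 90) -> [ 1.06 -0.68  9.71] twist -0.9
```

View pics/c6.png

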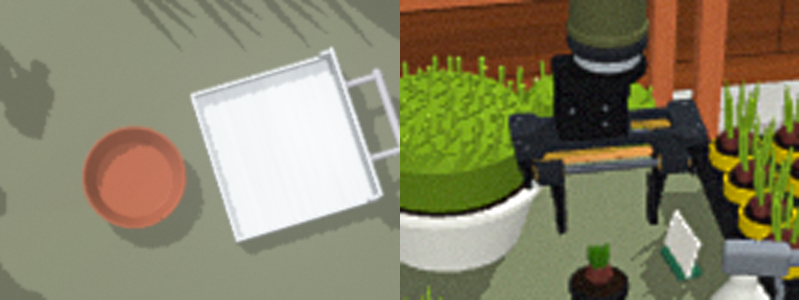

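The tray lies flat, and the saucer lies open side up at about (134,177) in the left crop. The gripper hovers over the hyacinth, with finger midpoint (607,·) against plant (600,·). That agrees with the −6 mm x correction.

```bash
python3 -m jog '[{"dp":[0.5,-0.3,0],"twist":-0.9,"fingers":1},{"dp":[1.1,-0.7,0],"twist":-0.9,"fingers":1},{"dp":[1.1,-0.7,2],"twist":-0.9,"fingers":1},{"dp":[1.1,-0.7,4],"twist":-0.9,"fingers":1},{"dp":[1.1,-0.7,6],"twist":-0.9,"fingers":1},{"dp":[1.1,-0.7,8],"twist":-0.9,"fingers":1},{"dp":[1.1,-0.7,9.7],"twist":-0.9,"fingers":1},{"dp":[1.1,-0.7,9.7],"twist":-0.9,"fingers":1}]'
python3 - <<'E'
from h import *
dp((.594,.4,.043,90))
a=np.load('pics/top6.npz') if 0 else np.load('pics/t6.npz')
h=cv2.cvtColor(a['pixels'],cv2.COLOR_BGR2HSV);m=cv2.inRange(h,(2,90,60),(12,230,255));m[:200]=0;m[320:]=0;m[:,:260]=0;m[:,345:]=0
cs=max(cv2.findContours(m,cv2.RETR_EXTERNAL,cv2.CHAIN_APPROX_NONE)[0],key=cv2.contourArea)
R=np.array([ray(a,u,v,.022)[:2] for u,v in cs[:,0]]);(x,y),r=cv2.minEnclosingCircle((R*1000).astype(np.float32));A=np.c_[2*R,np.ones(len(R))];s=np.linalg.lstsq(A,(R**2).sum(1),rcond=None)[0]
print('rim circle z=.022',x,y,r,s[:2],np.sqrt(s[2]+s[:2]@s[:2]))
d=[world(a,u,v)[2] for u,v in((307,258),(300,262),(312,254))];print('floor z',d)
E
```

```text
time_s: 15.6
tool_pos: [0.5911, 0.3992, 0.0381]
tool_rot: [-179.8, 0.1, 90.1]
force: [0.5, -0.2, -0.9]
grip_width: 0.0868
grasp_force: 0.0
t 15.6 pos [0.5911 0.3992 0.0381] rot [-1.798e+02  1.000e-01  9.010e+01] F [ 0.5 -0.2 -0.9] w 0.0868 g 0.0
(0.594, 0.4, 0.043, 90) -> [ 0.07  0.29 -0.49] twist 0.1
rim circle z=.022 460.50787353515625 -25.445335388183594 59.55966567993164 [ 0.46036652 -0.02537543] 0.0583700517487845
floor z [np.float64(0.002503596415013341), np.float64(0.004090252631076108), np.float64(0.0037125469240296524)]
```

```bash
python3 -m jog '[{"dp":[0,0.3,-0.5],"twist":0,"fingers":1},{"dp":[0,0.3,-0.5],"twist":0,"fingers":1},{"dp":[0,0.3,-0.5],"twist":0,"fingers":0},{"dp":[0,0.3,-0.5],"twist":0,"fingers":0},{"dp":[0,0.3,-0.5],"twist":0,"fingers":0},{"dp":[0,0.3,-0.5],"twist":0,"fingers":0}]' 20
python3 - <<'E'
from h import *
dp((.594,.4,.043,90))
b=np.load('pics/s6.npz')
h=cv2.cvtColor(b['pixels'],cv2.COLOR_BGR2HSV);m=cv2.inRange(h,(2,90,60),(12,230,255));m[:200]=0;m[300:]=0;m[:,:250]=0;m[:,390:]=0
cs=max(cv2.findContours(m,cv2.RETR_EXTERNAL,cv2.CHAIN_APPROX_NONE)[0],key=cv2.contourArea);bb=cv2.boundingRect(cs)
K=np.array([[b['fx'],0,b['cx']],[0,b['fy'],b['cy']],[0,0,1]],float);t=np.linspace(0,6.28,90)
P=np.vstack([np.c_[.4603+r*np.cos(t),-.0254+r*np.sin(t),0*t+z] for r,z in((.06,.022),(.046,0))])
q=cv2.projectPoints(P,b['rvec'],b['tvec'],K,None)[0][:,0];print('side bbox',bb,'pred',q.min(0),q.max(0)-q.min(0))
E
```

```text
time_s: 16.35
tool_pos: [0.5948, 0.4001, 0.0456]
tool_rot: [-180.0, -0.0, 90.1]
force: [-1.2, -0.4, 1.1]
grip_width: 0.0651
grasp_force: 20.0
t 16.35 pos [0.5948 0.4001 0.0456] rot [-180.    -0.    90.1] F [-1.2 -0.4  1.1] w 0.0651 g 20.0
(0.594, 0.4, 0.043, 90) -> [-0.01 -0.08  0.26] twist 0.1
side bbox (283, 227, 44, 34) pred [282.04750861 226.1243062 ] [44.37543808 34.33497766]
```

```bash
python3 -m jog '[{"dp":[0,0,-1],"twist":0,"fingers":0},{"dp":[0,0,-4],"twist":0,"fingers":0},{"dp":[0,0,-8],"twist":0,"fingers":0},{"dp":[0,0,-12],"twist":0,"fingers":0},{"dp":[0,0,-16],"twist":0,"fingers":0},{"dp":[0,0,-19],"twist":0,"fingers":0},{"dp":[-2,-0.5,-20],"twist":0,"fingers":0},{"dp":[-5,-1.5,-20],"twist":0,"fingers":0}]'
python3 -m jog '[{"dp":[-4,-1.3,0],"twist":0,"fingers":0},{"dp":[-9,-3,0],"twist":0,"fingers":0},{"dp":[-14,-4.7,0],"twist":0,"fingers":0},{"dp":[-19,-6.4,0],"twist":0,"fingers":0},{"dp":[-24,-8,0],"twist":0,"fingers":0},{"dp":[-29,-9.6,0],"twist":0,"fingers":0},{"dp":[-33,-10.8,0],"twist":0,"fingers":0},{"dp":[-36,-11.6,0],"twist":0,"fingers":0}]'
python3 -m jog '[{"dp":[-1,-0.2,1],"twist":0,"fingers":0},{"dp":[-1.5,-0.3,3],"twist":0,"fingers":0},{"dp":[-1.5,-0.3,6],"twist":0,"fingers":0},{"dp":[-1.5,-0.3,8],"twist":0,"fingers":0},{"dp":[-1.5,-0.3,8],"twist":0,"fingers":0},{"dp":[-1.5,-0.3,8],"twist":0,"fingers":0}]'
python3 - <<'E'
from h import *
dp((.4603,-.0254,.08,90),(.4603,-.0254,.0496,90))
E
```

```text
time_s: 17.35
tool_pos: [0.58, 0.3487, 0.2453]
tool_rot: [180.0, 0.0, 90.1]
force: [-0.1, -0.7, -2.3]
grip_width: 0.0653
grasp_force: 20.0
time_s: 18.35
tool_pos: [0.4623, -0.0135, 0.2441]
tool_rot: [-179.9, -0.0, 89.9]
force: [-0.1, 0.0, -2.5]
grip_width: 0.0651
grasp_force: 20.0
time_s: 19.1
tool_pos: [0.4619, -0.0248, 0.1656]
tool_rot: [180.0, -0.0, 90.1]
force: [1.0, -0.2, -2.6]
grip_width: 0.0654
grasp_force: 20.0
t 19.1 pos [ 0.4619 -0.0248  0.1656] rot [180.   -0.   90.1] F [ 1.  -0.2 -2.6] w 0.0654 g 20.0
(0.4603, -0.0254, 0.08, 90) -> [-0.06 -0.16  8.56] twist 0.1
(0.4603, -0.0254, 0.0496, 90) -> [-0.06 -0.16 11.6 ] twist 0.1
```

```bash
python3 -m jog '[{"dp":[0,-0.15,2],"twist":0,"fingers":0},{"dp":[-0.05,-0.15,4],"twist":0,"fingers":0},{"dp":[-0.05,-0.15,6],"twist":0,"fingers":0},{"dp":[-0.05,-0.15,8],"twist":0,"fingers":0},{"dp":[-0.05,-0.15,9.5],"twist":0,"fingers":0},{"dp":[-0.05,-0.15,10.5],"twist":0,"fingers":0},{"dp":[-0.05,-0.15,10.9],"twist":0,"fingers":0},{"dp":[-0.05,-0.15,10.9],"twist":0,"fingers":0}]'
python3 - <<'E'
from h import *
dp((.4603,-.0254,.0496,90))
c=snap('side','s7')
cv2.imwrite('pics/c7.png',cv2.resize(c['pixels'][160:290,220:400],None,fx=4,fy=4,interpolation=cv2.INTER_CUBIC))
E
```

```text
time_s: 20.1
tool_pos: [0.4605, -0.0256, 0.0566]
tool_rot: [180.0, -0.0, 90.1]
force: [-0.4, -1.0, -3.7]
grip_width: 0.0652
grasp_force: 20.0
t 20.1 pos [ 0.4605 -0.0256  0.0566] rot [180.   -0.   90.1] F [-0.4 -1.  -3.7] w 0.0652 g 20.0
(0.4603, -0.0254, 0.0496, 90) -> [ 0.02 -0.02  0.7 ] twist 0.1
```

View pics/c7.png

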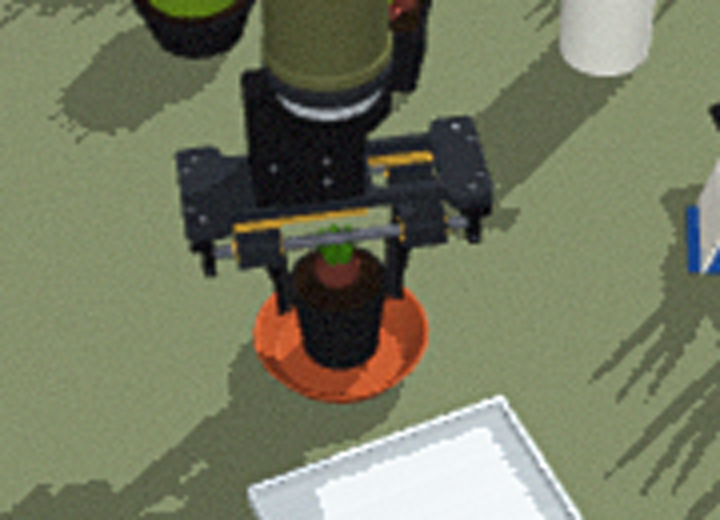

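The crop shows the pot upright just above the saucer, with its foot at about (341,360) over the saucer centre at (341,345). The tray is clear. I'll lower until it makes contact.

```bash
python3 -m jog '[{"dp":[0,0,0.3],"twist":0,"fingers":0},{"dp":[0,0,0.5],"twist":0,"fingers":0},{"dp":[0,0,0.6],"twist":0,"fingers":0},{"dp":[0,0,0.65],"twist":0,"fingers":0},{"dp":[0,0,0.65],"twist":0,"fingers":0}]'
```

```text
time_s: 20.78
tool_pos: [0.4603, -0.0256, 0.0499]
tool_rot: [180.0, -0.0, 90.1]
force: [-0.7, 1.1, -2.8]
grip_width: 0.0653
grasp_force: 20.0
```

```bash
python3 -m jog '[{"dp":[0,0,0.1],"twist":0,"fingers":0},{"dp":[0,0,0.2],"twist":0,"fingers":0},{"dp":[0,0,0.2],"twist":0,"fingers":0}]'
```

```text
time_s: 21.15
tool_pos: [0.4605, -0.0256, 0.0494]
tool_rot: [-180.0, -0.0, 90.1]
force: [-4.4, -0.2, 11.3]
grip_width: 0.0655
grasp_force: 20.0
```

Contact made (+11 N). I'll release gently and rise.

```bash
python3 -m jog '[{"dp":[0,0,-0.1],"twist":0,"fingers":0},{"dp":[0,0,-0.1],"twist":0,"fingers":0.85},{"dp":[0,0,-0.1],"twist":0,"fingers":0.95},{"dp":[0,0,-0.1],"twist":0,"fingers":0.95},{"dp":[0,0,-0.1],"twist":0,"fingers":0.95},{"dp":[0,0,-3],"twist":0,"fingers":0.95},{"dp":[0,0,-7],"twist":0,"fingers":0.95},{"dp":[0,0,-12],"twist":0,"fingers":0.95}]'
python3 -m jog '[{"dp":[2,2,-4],"twist":0,"fingers":0.95},{"dp":[6,3,-7],"twist":0,"fingers":0.95},{"dp":[11,4,-7],"twist":0,"fingers":0.95},{"dp":[16,4,-7],"twist":0,"fingers":0.95},{"dp":[20,4,-7],"twist":0,"fingers":0.95},{"dp":[24,4,-7],"twist":0,"fingers":0.95},{"dp":[24,4,-7],"twist":0,"fingers":0.95}]'
python3 - <<'E'
from h import *
dp()
c=snap('side','s8');a=snap('top','t8')
k=lambda i,u,v,w,h,s:cv2.resize(i[v:v+h,u:u+w],None,fx=s,fy=s,interpolation=cv2.INTER_CUBIC)
cv2.imwrite('pics/c8.png',np.hstack([k(a['pixels'],250,180,200,150,2),k(c['pixels'],220,180,200,150,2)]))
E
```

```text
time_s: 22.15
tool_pos: [0.4595, -0.0257, 0.1685]
tool_rot: [-179.9, 0.0, 90.1]
force: [0.9, 0.1, -0.0]
grip_width: 0.0827
grasp_force: 0.0
time_s: 23.02
tool_pos: [0.4988, 0.2185, 0.2373]
tool_rot: [-179.9, -0.0, 90.4]
force: [0.3, -0.3, -0.4]
grip_width: 0.0824
grasp_force: 0.0
t 23.02 pos [0.4988 0.2185 0.2373] rot [-179.9   -0.    90.4] F [ 0.3 -0.3 -0.4] w 0.0824 g 0.0
```

View pics/c8.png

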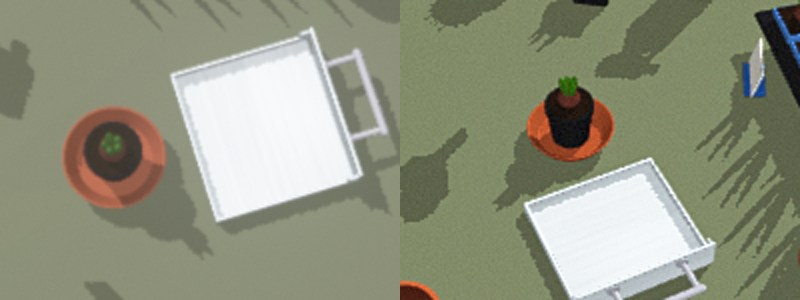

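The pot stands upright in the middle of the saucer ((113,152) in the top crop, (570,118) in the side crop). The tray is flat and the gripper is clear, so I'm handing the job in.

```bash
python3 -c "
from cell import env
print(env.sign_off())"
```

```text
the job is handed in; nothing more can be done
None
```

I handed the job in at about 23 s of robot time: the tray tipped the saucer right way up onto the bench and is flat again, and the hyacinth stands upright in the middle of the saucer; sign-off returned no verdict.

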